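# Show the pestle's grinding face to the inspection camera

## Robot

A 6-joint arm with a two-finger parallel gripper is mounted at the origin on the work surface. World frame = base frame: x ahead of the robot, y to its left, z up, the work surface at z = 0. Lengths are in mm, angles in degrees, forces in N, time in s.
With the tool pointing down it reaches from about 350 to 850 mm from the base axis. Payload 8.1 kg.
Tool frame: the origin (TCP) lies midway between the tips of the shut fingers; the grasp point (between the pads) lies 19 mm behind it; z points along the fingers, y is the line along which they close (so a half turn about z gives the same grasp; the last joint's range is limited). The gripper opens to 85 mm and grips with 20 to 120 N. Pads are 22 mm wide; open, the fingers measure 114 mm over their backs; the gripper's body (76 mm by 85 mm) begins 54 mm behind the grasp point. The pads swing forward as they close: fully open they stand 13 mm farther back than shut.
Start: joints at [71.597, 7.471, 85.268, -0, 87.261, -4.893], TCP at [140.15, 583.407, 231.292] pointing down, gripper open.
Joint ranges: [-169.43, 169.43], [-51.17, 129.36], [1.28, 143.12], [-76.62, 256.62], [0, 156.53], [-152.29, 152.29]. Speed limits (degrees/s): [136.94, 136.94, 159.86, 180, 180, 180].

## Interface

Orientations are given as [roll, pitch, yaw] about the fixed x, y, z axes, in that order (R = Rz(yaw) Ry(pitch) Rx(roll)).
In Python, from bench import r gives the robot as it stands.
- The arm moves only by the tool step_arm, never from a script. Its arguments are lists of equal length, an entry for each row: "delta_pos": the shift along the world's x, y, z in units of 200 mm (1.0 is 200 mm), a list of three; "spin": the turn about the world's z in units of 180 degrees (1.0 is 180 degrees). In form: {"delta_pos": [[dx, dy, dz], ...], "spin": [spin, ...]}. A call has 1 to 8 rows; each row shifts and turns the commanded pose from where the row before left it; what a row does not reach is not made up. A row lasts 1/8 s, in which the tool goes at most 62.5 mm and 10.7 degrees, less where a joint would pass 70% of its speed; a pose out of reach is approached as far as the arm can. A call with a number of a shift or a turn outside -1 to 1 is refused whole. A call with a gripper value outside its range is refused whole. "gripper" is the opening, from -1 (shut) to 1 (fully open), set as the call begins (left out, the last holds). The fingers move at their own pace and stop on an object; "squeeze" is the grip in N (left out, the last holds). Time passes only in rows, so rows that do not move let the fingers close. It gives the time, the measured TCP pose, the force, the opening and the grip force at its end, in the units of the state.
- r.sense(): the state, without advancing time (a new reading comes with each control period).
- r.snapshot(name): name is "side" or "top"; returns a dict with "pixels" (400x640x3 uint8, blue, green, red), "fx", "fy", "cx", "cy" (pixels), "camera_from_world" (4x4, takes a point from world to camera coordinates). Camera axes: x right, y up, looking along -z (the intrinsics and any distortion apply to the point x, -y, -z); pixel columns grow to the right and rows downward; lengths in mm; the calibration is good to about 2 mm. A picture is of the moment at which its call begins. There is no depth.
- r.hand_in(): hands the job in; it is judged then, once.
The state is a dict: "time": time; "joint_pos": joint angles; "qd": joint speeds; "joint_efforts": joint torques, N m; "tool_pos": TCP position; "tcp_rot": TCP orientation; "ft_force": force on the tool from outside, world axes, zero at the start; "wrist_torque": the same for the moment, N m; "finger_gap": finger opening in mm; "grip_force": force on a finger pad.
Only numpy, scipy, OpenCV 4.12 (cv2) and the standard library are available. Lean on these libraries where they do the work, as an engineer would, in place of code of your own. Each camera call takes 0.05 s, during which the arm holds its last target. There are 200 camera calls.

## Task

The stubby stoneware pestle has to be checked for chips: lift the loose lid off the mortar by its knob and set it down flat, knob up, on the drawer floor, clear of the mortar. Then take the pestle out and hold it still in the air in front of the small tilted camera, its flat round grinding face looking squarely into the lens, centred, 12 cm from the lens; finish while still holding it there. Leave the mortar standing where it is, do not disturb the three jars and do not touch the camera.

Things in the scene. Friction and masses are not known exactly. Their poses are not given: they have to be found in the camera images.
- drawer: Shallow open oak drawer, fixed; origin under the centre of its floor, at work surface height. Floor level, its top at z = 0.012, inside from x = 0.30 to 0.84 and y = -0.42 to 0.42; side walls 60 mm, front wall 75 mm, back wall 70 mm above z = 0. A steel hook rail with whisk and spoon (all fixed) runs along the back edge, x = 0.80 to 0.85, up to z = 0.17.
- mortar: Grey stoneware mortar, an open round bowl 136 mm across at the rim (104 mm at the foot) and 95 mm tall, wall 8 mm, flat inner floor 15 mm above its underside, inside 120 mm across at the mouth and about 90 mm at the floor; about 1.3 kg, loose, standing on the drawer floor, to the left or to the right. Origin at the centre of its underside, z up.
- lid: Round oak lid lying loose on the mortar's rim at the start; weight about 110 g (varies). Origin at the centre of its underside, z up through the knob. From the origin up: a locating disc 108 mm across (z 0 to 4 mm; it hangs loosely inside the mouth when on the mortar, and the lid stands on it when set down), a disc 134 mm across (z 4 to 12 mm), a neck 20 mm across (z 12 to 20 mm) and a round knob 28 mm across (z 20 to 42 mm).
- pestle: Short grey stoneware pestle, 70 mm tall, about 120 g (varies), round about its z axis. At the start it stands upright on the mortar's inner floor under the lid, up to about 11 mm off the mortar's centre. Origin at the centre of its flat grinding face (the underside), z from the face to the handle end. Head 42 mm across from z 0 to 17 mm, narrowing to a plain round handle 22 mm across from z 26 to 70 mm.
- pestle_top (a point): Centre of the pestle's handle end, 70 mm from the grinding face along the pestle's z axis.
- camera_stand: Foot and post of the inspection camera: dark steel disc 90 mm across, thin post and yoke up to 98 mm above the drawer floor, fixed on the drawer floor, on the other side from the mortar. Origin at the centre of the foot's underside; the camera faces roughly back towards the robot, along the stand's own -x.
- camera_head: The small black camera on the stand, box 40 x 58 x 26 mm with a lens barrel 36 mm across, set at an upward tilt that differs from time to time and stays as it is. Origin on its tilt axle, 92 mm above the drawer floor; its z axis is the optical axis, pointing out of the lens, up and back towards the robot, 20 to 32 degrees off vertical. The lens's front face is at z = 35 mm on this axis.
- view_spot (a point): Point in the air on the camera's optical axis, 120 mm in front of the lens face (z = 155 mm in the frame of camera_head, whose axes it shares): where the centre of the pestle's grinding face is to be held.
- jar1: Amber glass jar with a dark twist cap, closed, 56 mm across and 80 mm tall, loose, standing upright on the drawer floor; origin at the centre of its underside, z up. A bystander. Near the drawer's left wall (+y).
- jar2: Amber glass jar with a dark twist cap, closed, 56 mm across and 80 mm tall, loose, standing upright on the drawer floor; origin at the centre of its underside, z up. A bystander. Near the drawer's right wall (-y).
- jar3: Amber glass jar with a dark twist cap, closed, 56 mm across and 80 mm tall, loose, standing upright on the drawer floor; origin at the centre of its underside, z up. A bystander. At the back, near the middle of the hook rail.
Things that resemble listed ones, but are neither listed nor needed, are in the scene too. Of the things like the lid, leave any that is turquoise; of the rest the larger one is meant. There is more than one size of the mortar; the one meant has the size given above.

How it is judged:
By the outcome, as a careful person would: the job done as asked, in the order asked, and still so for the second after the job is handed in, while the arm keeps its last pose, push and grip.
It also fails if it takes over 64 s, if anything falls off the work surface, if the arm or the gripper's body presses on something with over 40 N, if the wrist force passes 120 N, or if a joint passes its speed limit or range.

## Working session

There is one attempt and no reset: what is moved stays moved. The work goes in short steps, Python scripts to look and compute and a tool call to move; the robot and the scene stay as the last step left them, time stands still between calls to the robot, and variables do not carry over. Pictures are saved under pics/ and viewed, at most 10 in all, crops included, and the job is handed in when it is done.

Besides the shell and the picture viewer there is one more tool, called after "Emit:" in YAML: its name, and indented under it one key for each argument. step_arm: Moves the arm, as the interface text tells. Shifts and turns lie within -1 to 1; 1 stands for 200 mm of shift or 180 degrees of turn. Its arguments: {"type":"object","properties":{"delta_pos":{"type":"array","items":{"type":"array","items":{"type":"number","minimum":-1,"maximum":1}}},"spin":{"type":"array","items":{"type":"number","minimum":-1,"maximum":1}},"gripper":{"type":"number"},"squeeze":{"type":"number"}},"required":["delta_pos","spin"]}

```bash
mkdir -p pics; ls; cat > h.py <<'E'
import numpy as np, cv2
from bench import r
def snap(n,f=None):
    s=r.snapshot(n)
    if f: cv2.imwrite(f,s["pixels"])
    return s
def ray(s,u,v):
    M=np.array(s["camera_from_world"]); R,t=M[:3,:3],M[:3,3]
    d=np.array([(u-s["cx"])/s["fx"],-(v-s["cy"])/s["fy"],-1.])
    return -R.T@t, R.T@d
def onz(s,u,v,z):
    o,d=ray(s,u,v); return o+d*(z-o[2])/d[2]
def proj(s,p):
    M=np.array(s["camera_from_world"]); q=M[:3,:3]@np.array(p,float)+M[:3,3]
    return np.array([s["cx"]+s["fx"]*q[0]/-q[2], s["cy"]+s["fy"]*-q[1]/-q[2]])
def tri(a,ua,b,ub):
    o1,d1=ray(a,*ua);o2,d2=ray(b,*ub)
    t=np.linalg.lstsq(np.stack([d1,-d2],1),o2-o1,rcond=None)[0]
    p,q=o1+t[0]*d1,o2+t[1]*d2
    return (p+q)/2,np.linalg.norm(p-q)
E
python3 - <<'E'
from h import *
for n in("top","side"):
    s=snap(n,f"pics/{n}0.png"); print(n,[k for k in s if k!="pixels"],s["fx"],s["cx"],s["cy"],ray(s,320,200))
print(r.sense())
E
```

```text
pics
top ['fx', 'fy', 'cx', 'cy', 'camera_from_world'] 431.20614789416305 316.1241279274029 201.04507001057362 (array([ 256.52600656,  114.48952296, 1407.63618753]), array([ 0.17448571, -0.03352944, -0.9841327 ]))
side ['fx', 'fy', 'cx', 'cy', 'camera_from_world'] 372.32098409506796 317.410091313826 202.9762674334485 (array([ 218.80415344, -749.97435556,  654.27750195]), array([ 0.25782819,  0.83752257, -0.48186394]))
{'time': 0.1, 'joint_pos': array([ 7.15951642e+01,  7.51218284e+00,  8.53225242e+01, -1.22472782e-03,
        8.72619390e+01, -4.89216698e+00]), 'qd': array([ 0.01392619, -0.11126433, -0.07498396,  0.01341243,  0.03057012,
       -0.01940475]), 'joint_efforts': array([ 1.22166031e-03, -5.70949566e+01, -5.01943016e+01, -2.09376531e-04,
        8.16625950e-03, -4.88923274e-05]), 'tool_pos': array([140.0163937 , 582.92588527, 230.33966073]), 'tcp_rot': array([-1.79903602e+02, -7.02326282e-03,  1.66487385e+02]), 'ft_force': array([ 0.90636447,  0.59166878, -0.02100152]), 'wrist_torque': array([ 0.0220075 , -0.01508541,  0.09646841]), 'grip_force': 0.0, 'finger_gap': 85.52874515740054}
```

View pics/top0.png

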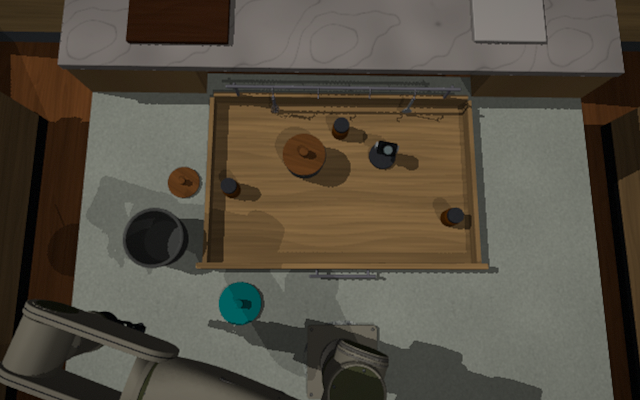

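View pics/side0.png

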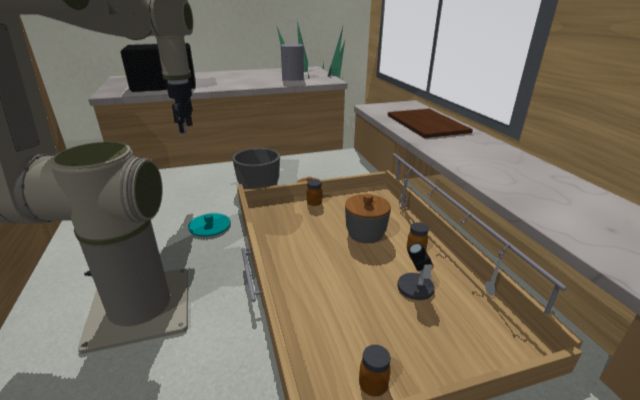

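```bash
python3 - <<'E'
from h import *
t=snap("top");s=snap("side")
a=cv2.resize(t["pixels"][105:185,270:430],None,fx=5,fy=5,interpolation=cv2.INTER_CUBIC)
b=cv2.resize(s["pixels"][185:305,335:455],None,fx=5,fy=5,interpolation=cv2.INTER_CUBIC)
cv2.imwrite("pics/c1.png",a);cv2.imwrite("pics/c2.png",b)
for S,n,win in((t,"t",(270,120,340,190)),(s,"s",(335,185,400,245))):
    x0,y0,x1,y1=win;h=cv2.cvtColor(S["pixels"],cv2.COLOR_BGR2HSV)[y0:y1,x0:x1]
    print(n,h[(155-y0) if n=="t" else (208-y0),(295-x0) if n=="t" else (355-x0)], h[2,2])
# check drawer corners
for p in((300,420,75),(300,-420,75),(840,420,70),(840,-420,70),(300,0,12)): print(p,proj(t,p).round(1),proj(s,p).round(1))
E
```

```text
t [ 14 184  83] [ 17 129 121]
s [ 15 164 132] [ 17 113  86]
(300, 420, 75) [204.8 261.7] [242.6 187.1]
(300, -420, 75) [478.1 262.4] [306.  421.1]
(840, 420, 70) [212.7  95.1] [385.7 170.3]
(840, -420, 70) [467.3  98.1] [577.  342.9]
(300, 0, 12) [340.8 262.7] [264.1 279.4]
```

View pics/c1.png

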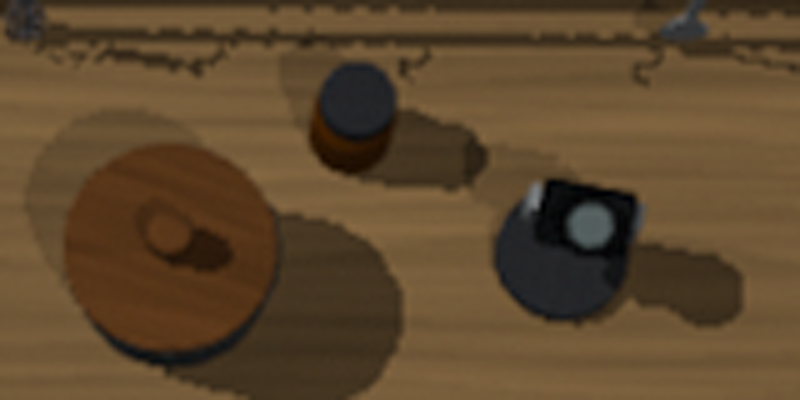

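View pics/c2.png

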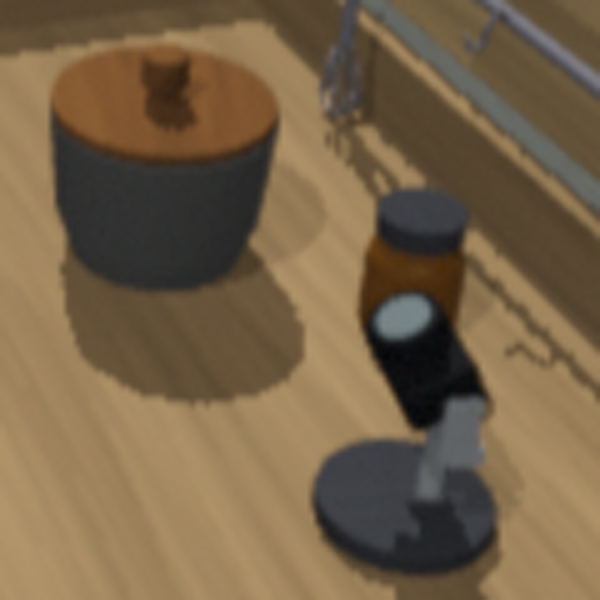

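```bash
python3 - <<'E'
from h import *
t=snap("top");s=snap("side")
def mask(S,win,f):
    x0,y0,x1,y1=win; k=8
    im=cv2.resize(S["pixels"][y0:y1,x0:x1],None,fx=k,fy=k,interpolation=cv2.INTER_CUBIC)
    h=cv2.cvtColor(im,cv2.COLOR_BGR2HSV); m=f(h.astype(int)).astype(np.uint8)
    c=max(cv2.findContours(m,cv2.RETR_EXTERNAL,cv2.CHAIN_APPROX_NONE)[0],key=cv2.contourArea)[:,0,:].astype(float)
    return (c+.5)/k-.5+[x0,y0]
lidf=lambda h:(h[...,0]<16)&(h[...,1]>150)&(h[...,2]>45)
for S,w in((t,(280,128,330,180)),(s,(340,185,396,222))):
    c=mask(S,w,lidf); e=cv2.fitEllipse(cv2.convexHull(c.astype(np.float32))) if S is t else None
    print(c.min(0),c.max(0),e)
    if e: print("lid",onz(S,*e[0],115), [onz(S,*p,115) for p in(c[c[:,0].argmin()],c[c[:,0].argmax()])])
print("knob", onz(t,303.3,150.7,145), tri(t,(303.3,150.7),s,(368.0,196.6)))
# lens glass: bright, low sat
gl=lambda h:(h[...,2]>85)&(h[...,1]<70)
for S,w in((t,(380,143,394,158)),(s,(406,240,425,256))):
    c=mask(S,w,gl); m=cv2.moments(c.astype(np.float32)); g=(m["m10"]/m["m00"],m["m01"]/m["m00"]); print(g,c.min(0),c.max(0),cv2.fitEllipse(c.astype(np.float32)))
    if S is t: gt=g
    else: gs=g
print("lens",tri(t,gt,s,gs))
bl=lambda h:(h[...,2]<32)
c=mask(t,(375,138,400,160),bl); print("box",cv2.minAreaRect(c.astype(np.float32)))
c=mask(s,(405,238,440,275),bl)
np.set_printoptions(suppress=True,precision=1)
# left/right edge per row
for v in np.arange(246,272,1.):
    q=c[abs(c[:,1]-v)<.13]; 
    if len(q): print(v,q[:,0].min().round(2),q[:,0].max().round(2))
E
```

```text
[282.3125 133.1875] [324.8125 174.8125] ((303.4509582519531, 154.0099639892578), (41.71946716308594, 43.02687072753906), 92.938720703125)
lid [630.2274537  121.79283961 115.        ] [array([642.72077685, 187.42155049, 115.        ]), array([622.62048644,  55.5155373 , 115.        ])]
[345.0625 193.9375] [389.4375 216.9375] None
knob [631.93876348 122.14959134 145.        ] (array([633.20246586, 122.13645523, 141.19216349]), np.float64(0.26249659759893657))
(387.6636973364067, 149.58601453451146) [384.0625 146.1875] [391.1875 153.0625] ((387.6637878417969, 149.5885009765625), (7.103751182556152, 7.304912090301514), 87.21484375)
(415.2088218326634, 247.8517195176418) [409.8125 243.6875] [420.6875 252.0625] ((415.20794677734375, 247.85018920898438), (7.8302693367004395, 11.391365051269531), 67.5280990600586)
lens (array([ 640.64621514, -136.72738163,  137.53663015]), np.float64(1.2325786785963724))
box ((386.03057861328125, 150.05618286132812), (20.13107681274414, 16.79583168029785), 11.17383861541748)
247.0 422.19 422.94
248.0 422.06 423.69
249.0 421.31 424.06
250.0 408.31 424.44
251.0 408.31 424.81
252.0 408.44 425.06
253.0 408.81 425.56
254.0 409.31 425.69
255.0 409.69 425.06
256.0 410.06 424.94
257.0 410.94 424.94
258.0 411.19 428.69
259.0 411.94 429.19
260.0 412.44 429.69
261.0 413.06 429.94
262.0 413.44 430.19
263.0 413.94 430.69
264.0 414.44 424.06
265.0 415.06 423.06
266.0 415.44 422.81
267.0 416.06 422.69
268.0 416.44 422.44
269.0 417.06 421.44
```

```bash
python3 - <<'E'
from h import *
t=snap("top");s=snap("side")
L=np.array([640.6,-136.7,137.5])
# yaw from box long edge in top view
a=np.radians(11.17);p=np.array([386.,150.])
d=onz(t,*(p+10*np.array([np.cos(a),np.sin(a)])),120)-onz(t,*(p-10*np.array([np.cos(a),np.sin(a)])),120)
print("yaw",np.degrees(np.arctan2(-d[1],-d[0]))-90, np.linalg.norm(d)/20)
o,_=ray(s,0,0);vs=(o-L)/np.linalg.norm(o-L); o2,_=ray(t,0,0);vt=(o2-L)/np.linalg.norm(o2-L)
for yaw in(-8,-11,-14):
  for th in(20,23,26,29,32):
    T,Y=np.radians([th,yaw]); ax=np.array([-np.sin(T)*np.cos(Y),-np.sin(T)*np.sin(Y),np.cos(T)])
    e=proj(s,L-25*ax)-proj(s,L); 
    b=proj(t,L-35*ax); 
    print(yaw,th,"edge ang",np.degrees(np.arctan2(e[1],e[0])).round(1),"side ratio",(vs@ax).round(3),"top",(vt@ax).round(3),"axle px top",b.round(2),"axle z",(L-35*ax)[2].round(1))
E
```

```text
yaw -11.076668280340826 3.105813137821479
-8 20 edge ang 74.5 side ratio 0.661 top 0.989 axle px top [386.18 148.82] axle z 104.6
-8 23 edge ang 70.5 side ratio 0.668 top 0.986 axle px top [386.28 148.24] axle z 105.3
-8 26 edge ang 66.5 side ratio 0.673 top 0.98 axle px top [386.38 147.66] axle z 106.0
-8 29 edge ang 62.5 side ratio 0.677 top 0.972 axle px top [386.49 147.09] axle z 106.9
-8 32 edge ang 58.5 side ratio 0.678 top 0.961 axle px top [386.6  146.52] axle z 107.8
-11 20 edge ang 74.2 side ratio 0.648 top 0.991 axle px top [386.38 148.85] axle z 104.6
-11 23 edge ang 70.3 side ratio 0.653 top 0.989 axle px top [386.5  148.28] axle z 105.3
-11 26 edge ang 66.4 side ratio 0.656 top 0.983 axle px top [386.64 147.7 ] axle z 106.0
-11 29 edge ang 62.4 side ratio 0.658 top 0.975 axle px top [386.77 147.14] axle z 106.9
-11 32 edge ang 58.5 side ratio 0.657 top 0.964 axle px top [386.91 146.58] axle z 107.8
-14 20 edge ang 74.1 side ratio 0.634 top 0.994 axle px top [386.57 148.89] axle z 104.6
-14 23 edge ang 70.2 side ratio 0.637 top 0.991 axle px top [386.73 148.32] axle z 105.3
-14 26 edge ang 66.3 side ratio 0.639 top 0.986 axle px top [386.89 147.76] axle z 106.0
-14 29 edge ang 62.4 side ratio 0.638 top 0.978 axle px top [387.05 147.2 ] axle z 106.9
-14 32 edge ang 58.6 side ratio 0.636 top 0.968 axle px top [387.21 146.64] axle z 107.8
```

Emit:
step_arm:
  delta_pos:
    - [0.2,-0.19,0]
    - [0.2,-0.19,0]
    - [0.2,-0.19,0]
    - [0.2,-0.19,0]
    - [0.2,-0.19,0]
    - [0.2,-0.19,0]
    - [0.2,-0.19,0]
    - [0.2,-0.19,0]
  spin: [0.025,0.025,0.025,0,0,0,0,0]
  gripper: 0.4

```text
time: 1.4
tool_pos: [461.3, 278.0, 231.5]
tcp_rot: [180.0, 0.0, 180.0]
ft_force: [1.3, 1.1, -0.2]
finger_gap: 59.7
grip_force: 0.0
```

Emit:
step_arm:
  delta_pos:
    - [0.17,-0.157,0]
    - [0.17,-0.157,0]
    - [0.17,-0.157,0]
    - [0.17,-0.157,0]
    - [0.175,-0.157,0]
    - [0,0,-0.2]
    - [0,0,-0.15]
    - [0,0,0]
  spin: [0,0,0,0,0,0,0,0]

```text
time: 2.4
tool_pos: [628.9, 122.0, 157.7]
tcp_rot: [-180.0, -0.4, 180.0]
ft_force: [-0.4, -0.1, 0.2]
finger_gap: 59.6
grip_force: 0.0
```

Emit:
step_arm:
  delta_pos:
    - [0.01,0,-0.06]
    - [0,0,-0.06]
    - [0,0,-0.06]
    - [0,0,0]
  spin: [0,0,0,0]

```text
time: 2.9
tool_pos: [632.2, 122.4, 123.8]
tcp_rot: [-180.0, -0.1, 180.0]
ft_force: [0.3, 0.6, 0.2]
finger_gap: 60.0
grip_force: 0.0
```

Emit:
step_arm:
  delta_pos:
    - [0,0,0]
    - [0,0,0]
    - [0,0,0]
    - [0,0,0]
    - [0,0,0]
    - [0,0,0]
  spin: [0,0,0,0,0,0]
  gripper: -1
  squeeze: 30

```text
time: 3.65
tool_pos: [633.7, 122.4, 126.1]
tcp_rot: [180.0, 0.1, 180.0]
ft_force: [-1.1, -1.0, 5.4]
finger_gap: 26.9
grip_force: 29.9
```

Emit:
step_arm:
  delta_pos:
    - [0,0,0.05]
    - [0,0,0.1]
    - [0,0,0.15]
    - [0,0,0.15]
    - [0,0,0]
  spin: [0,0,0,0,0]

```text
time: 4.28
tool_pos: [635.3, 122.7, 220.3]
tcp_rot: [180.0, 0.4, 180.0]
ft_force: [0.7, 1.1, -0.4]
finger_gap: 26.4
grip_force: 29.6
```

```bash
python3 - <<'E'
from h import *
t=snap("top");s=snap("side");q=r.sense();print(q["tool_pos"],q["ft_force"],q["finger_gap"])
a=t["pixels"][100:220,260:440];b=s["pixels"][130:300,310:460]
cv2.imwrite("pics/d.png",np.hstack([cv2.resize(a,(480,320)),cv2.resize(b,(300,320))]))
E
```

```text
[633.32135087 122.44661315 215.80654821] [-0.21890637  0.40694872 -1.59837847] 26.935207993906328
```

View pics/d.png

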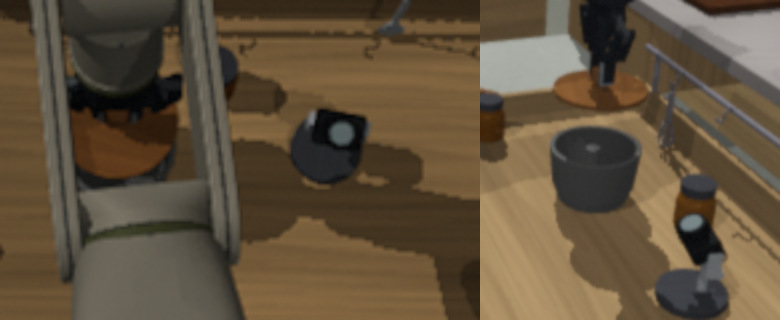

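Emit:
step_arm:
  delta_pos:
    - [-0.19,-0.06,0]
    - [-0.19,-0.06,0]
    - [-0.19,-0.06,0]
    - [-0.19,-0.06,0]
    - [-0.19,-0.06,-0.1]
    - [0,0,-0.25]
    - [0,0,-0.25]
    - [0,0,-0.15]
  spin: [0,0,0,0,0,0,0,0]

```text
time: 5.38
tool_pos: [440.1, 62.3, 61.3]
tcp_rot: [-180.0, -0.3, 180.0]
ft_force: [-0.2, 0.0, 0.3]
finger_gap: 26.8
grip_force: 29.7
```

Emit:
step_arm:
  delta_pos:
    - [0,0,-0.06]
    - [0,0,-0.04]
    - [0,0,-0.02]
    - [0,0,-0.02]
    - [0,0,-0.01]
    - [0,0,0]
  spin: [0,0,0,0,0,0]

```text
time: 6.12
tool_pos: [443.3, 62.4, 35.5]
tcp_rot: [-180.0, 0.0, 180.0]
ft_force: [0.5, 0.2, -1.4]
finger_gap: 26.6
grip_force: 29.7
```

Emit:
step_arm:
  delta_pos:
    - [0,0,-0.005]
    - [0,0,-0.005]
    - [0,0,0]
  spin: [0,0,0]

```text
time: 6.5
tool_pos: [443.4, 62.4, 34.3]
tcp_rot: [-180.0, 0.0, 180.0]
ft_force: [-5.9, -1.4, 10.1]
finger_gap: 26.7
grip_force: 30.8
```

Emit:
step_arm:
  delta_pos:
    - [0,0,0]
    - [0,0,0]
    - [0,0,0]
    - [0,0,0]
  spin: [0,0,0,0]
  gripper: 0.1

```text
time: 7.0
tool_pos: [443.1, 62.4, 33.2]
tcp_rot: [-180.0, -0.0, 180.0]
ft_force: [-0.3, 0.4, -0.1]
finger_gap: 47.0
grip_force: 0.0
```

Emit:
step_arm:
  delta_pos:
    - [0,0,0.1]
    - [0,0,0.2]
    - [0,0,0.25]
    - [0,0,0.25]
    - [0,0,0.2]
    - [0,0,0]
  spin: [0,0,0,0,0,0]

```text
time: 7.75
tool_pos: [445.4, 62.5, 237.5]
tcp_rot: [180.0, 0.4, 180.0]
ft_force: [0.4, 0.5, -0.7]
finger_gap: 46.9
grip_force: 0.0
```

```bash
python3 - <<'E'
from h import *
t=snap("top");s=snap("side");q=r.sense();print(q["tool_pos"],q["finger_gap"])
a=t["pixels"][120:220,270:410];b=s["pixels"][170:260,260:400]
cv2.imwrite("pics/e.png",np.hstack([cv2.resize(a,(400,300),interpolation=2),cv2.resize(b,(400,300),interpolation=2)]))
E
```

```text
[443.25065325  62.41675888 233.20916215] 46.96677052102175
```

View pics/e.png

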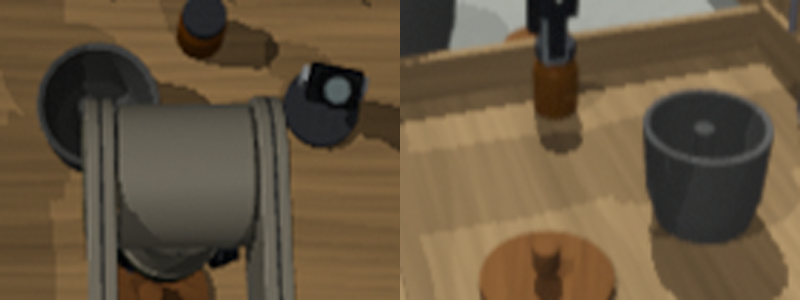

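```bash
python3 - <<'E'
from h import *
s=snap("side")
im=cv2.resize(s["pixels"][195:225,340:395],None,fx=8,fy=8,interpolation=cv2.INTER_CUBIC);g=cv2.cvtColor(im,cv2.COLOR_BGR2GRAY)
x0,y0=int((362-340)*8),int((204-195)*8); p=g[y0:y0+70,x0:x0+90]; print(p.max(),np.median(p))
m=(p>(p.max()*.55+np.median(p)*.45)).astype(np.uint8); M=cv2.moments(max(cv2.findContours(m,0,2)[0],key=cv2.contourArea)); 
u=(M["m10"]/M["m00"]+x0+.5)/8-.5+340; v=(M["m01"]/M["m00"]+y0+.5)/8-.5+195
print(u,v,onz(s,u,v,97))
# predicted mortar mouth in side with centre 631,122
for c in((631,122),):
  P=[proj(s,(c[0]+68*np.cos(a),c[1]+68*np.sin(a),107)) for a in np.linspace(0,6.28,60)];print(np.min(P,0),np.max(P,0))
k=cv2.cvtColor(s["pixels"],cv2.COLOR_BGR2HSV);row=206;print(k[row,340:396,1],k[190:225,367,2])
E
```

```text
88 45.0
365.99629134241246 207.93889834630352 [634.71588241 132.7336257   97.        ]
[343.42545708 196.04585408] [389.8330062  219.04305354]
[107 107 106 105 101  29   3   4  12   6  12   0  12  12   6   6   0   6
   6   6   6   0   6   0   4   8   4   4   5   5   6   6   6   0   0  12
   0   6  12  12   6   6   0  10  10   5   9   3   5  24  88 108 110 109
 107 111] [108 123 154 169 167 163 141  94  54  44  46  44  45  46  45  48  62  79
  85  79  62  46  44  44  45  44  47  70  84  72  54  51  50  50  51]
```

Emit:
step_arm:
  delta_pos:
    - [0,-0.25,0]
    - [0,-0.25,0]
    - [0,-0.25,0]
    - [0,-0.25,0]
    - [0,0,0]
  spin: [0,0,0,0,0]

```text
time: 8.52
tool_pos: [441.8, -140.1, 231.1]
tcp_rot: [180.0, -0.2, 179.7]
ft_force: [-0.5, 0.7, -0.3]
finger_gap: 47.1
grip_force: 0.0
```

```bash
python3 - <<'E'
from h import *
t=snap("top");s=snap("side")
cv2.imwrite("pics/f.png",np.hstack([cv2.resize(t["pixels"][125:185,275:345],(400,343),interpolation=2),cv2.resize(s["pixels"][190:245,335:400],(400,343),interpolation=2)]))
E
```

```text
(no output)
```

View pics/f.png

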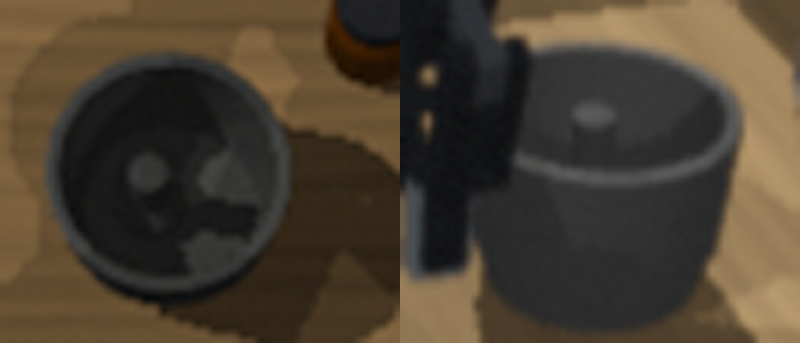

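```bash
python3 - <<'E'
from h import *
t=snap("top");s=snap("side")
print(onz(t,304.16,155.04,107),onz(t,300.66,154.87,97),tri(t,(300.66,154.87),s,(366.1,208)),onz(s,366.1,208,97))
print(r.sense()["tool_pos"])
E
```

```text
[629.23550744 119.60574134 107.        ] [632.55718991 130.64215819  97.        ] (array([633.08017096, 130.40197235,  98.12678058]), np.float64(1.6901546030302295)) [634.86961838 132.30789575  97.        ]
[ 442.7604225  -136.50473888  232.26314905]
```

Emit:
step_arm:
  delta_pos:
    - [0.158,0.223,0]
    - [0.158,0.223,0]
    - [0.158,0.223,0]
    - [0.158,0.223,0]
    - [0.158,0.223,0]
    - [0.16,0.228,0]
    - [0,0,-0.25]
    - [0,0,-0.25]
  spin: [0,0,0,0,0,0,0,0]
  gripper: -0.1

```text
time: 9.72
tool_pos: [633.1, 134.0, 132.3]
tcp_rot: [180.0, 0.1, -179.8]
ft_force: [-0.3, 0.3, -0.6]
finger_gap: 38.1
grip_force: 0.0
```

Emit:
step_arm:
  delta_pos:
    - [0,0,0]
    - [0,0,0]
  spin: [0,0]

```text
time: 9.98
tool_pos: [633.7, 131.9, 135.3]
tcp_rot: [180.0, 0.1, -179.9]
ft_force: [0.7, -0.1, 0.4]
finger_gap: 38.6
grip_force: 0.0
```

Emit:
step_arm:
  delta_pos:
    - [0,-0.005,-0.08]
    - [0,0,-0.08]
    - [0,0,-0.08]
    - [0,0,-0.06]
    - [0,0,-0.045]
    - [0,0,0]
    - [0,0,0]
  spin: [0,0,0,0,0,0,0]

```text
time: 10.85
tool_pos: [633.6, 130.1, 64.8]
tcp_rot: [180.0, 0.0, 180.0]
ft_force: [0.6, -0.1, 0.3]
finger_gap: 38.7
grip_force: 0.0
```

Emit:
step_arm:
  delta_pos:
    - [0,0,0]
    - [0,0,0]
    - [0,0,0]
    - [0,0,0]
    - [0,0,0]
  spin: [0,0,0,0,0]
  gripper: -1
  squeeze: 30

```text
time: 11.48
tool_pos: [633.7, 130.2, 65.1]
tcp_rot: [180.0, 0.1, 180.0]
ft_force: [-0.2, 1.8, 5.6]
finger_gap: 21.4
grip_force: 34.8
```

Emit:
step_arm:
  delta_pos:
    - [0,0,0.05]
    - [0,0,0.1]
    - [0,0,0.15]
    - [0,0,0.2]
    - [0,0,0.25]
    - [0,0,0]
  spin: [0,0,0,0,0,0]

```text
time: 12.22
tool_pos: [636.3, 130.3, 222.2]
tcp_rot: [179.9, 0.6, 180.0]
ft_force: [0.4, 0.4, -1.2]
finger_gap: 21.1
grip_force: 34.1
```

Emit:
step_arm:
  delta_pos:
    - [-0.18,-0.22,0]
    - [-0.18,-0.22,0]
    - [-0.18,-0.22,0]
    - [-0.18,-0.22,0]
    - [-0.18,-0.22,0]
    - [-0.18,-0.22,0]
    - [-0.18,-0.22,0]
    - [-0.18,-0.22,0]
  spin: [0,0,0,0,0,0,0,0]
  squeeze: 25

```text
time: 13.22
tool_pos: [343.5, -222.9, 214.2]
tcp_rot: [-180.0, 0.0, -180.0]
ft_force: [0.5, -0.8, -1.0]
finger_gap: 20.8
grip_force: 34.0
```

Emit:
step_arm:
  delta_pos:
    - [0,0,-0.15]
    - [0,0,-0.15]
    - [0,0,-0.15]
    - [0,0,-0.1]
    - [0,0,-0.06]
    - [0,0,0]
    - [0,0,0]
  spin: [0,0,0,0,0,0,0]

```text
time: 14.1
tool_pos: [345.6, -222.4, 93.2]
tcp_rot: [-180.0, 0.1, 180.0]
ft_force: [0.4, -0.5, -1.7]
finger_gap: 21.0
grip_force: 34.1
```

Emit:
step_arm:
  delta_pos:
    - [-0.05,0,0]
    - [-0.05,0,0]
    - [-0.02,0,0]
    - [-0.02,0,0]
    - [-0.02,0,0]
    - [0,0,0]
  spin: [0,0,0,0,0,0]

```text
time: 14.85
tool_pos: [315.5, -222.5, 93.9]
tcp_rot: [-179.9, 0.4, 180.0]
ft_force: [9.7, 3.1, 1.3]
finger_gap: 21.3
grip_force: 34.7
```

Emit:
step_arm:
  delta_pos:
    - [-0.015,0,0]
    - [-0.015,0,0]
    - [-0.015,0,0]
    - [-0.015,0,0]
    - [-0.01,0,0]
    - [0,0,0]
  spin: [0,0,0,0,0,0]

```text
time: 15.6
tool_pos: [302.4, -223.5, 94.9]
tcp_rot: [-179.8, 0.5, 180.0]
ft_force: [9.9, 0.5, 4.5]
finger_gap: 21.0
grip_force: 35.9
```

Emit:
step_arm:
  delta_pos:
    - [0.02,0,0]
    - [0.1,0,0]
    - [0.1,0,0]
    - [0,0,0.2]
    - [0,0,0.2]
    - [0,0,0.2]
    - [0,0,0.2]
    - [0,0,0]
  spin: [0,0,0,0,0,0,0,0]

```text
time: 16.6
tool_pos: [344.3, -223.1, 255.7]
tcp_rot: [-179.8, 0.2, 180.0]
ft_force: [0.5, -0.2, -1.4]
finger_gap: 21.0
grip_force: 35.3
```

Emit:
step_arm:
  delta_pos:
    - [0.18,0.085,0.02]
    - [0.18,0.085,0.02]
    - [0.18,0.085,0.02]
    - [0.18,0.085,0.02]
    - [0.18,0.085,0.01]
    - [0.18,0.085,0.01]
    - [0,0,0]
    - [0,0,0]
  spin: [-0.03,-0.031,0,0,0,0,0,0]
  squeeze: 60

```text
time: 17.6
tool_pos: [558.2, -119.9, 270.5]
tcp_rot: [-180.0, -0.2, 169.0]
ft_force: [-1.2, -0.4, -1.3]
finger_gap: 20.7
grip_force: 61.2
```

```bash
python3 - <<'E'
from h import *
t=snap("top");s=snap("side");q=r.sense();print(q["tool_pos"],q["tcp_rot"],q["finger_gap"])
V=np.array([587.1,-126.3,242.4]);print(proj(s,V),proj(t,V))
cv2.imwrite("pics/g.png",cv2.resize(s["pixels"][170:290,330:450],(600,600),interpolation=2))
E
```

```text
[ 558.19827788 -120.43628622  271.56656066] [-1.79989293e+02 -7.84508675e-02  1.68968442e+02] 20.627831644800214
[396.9409088  210.32189181] [391.60605884 156.93037179]
```

View pics/g.png

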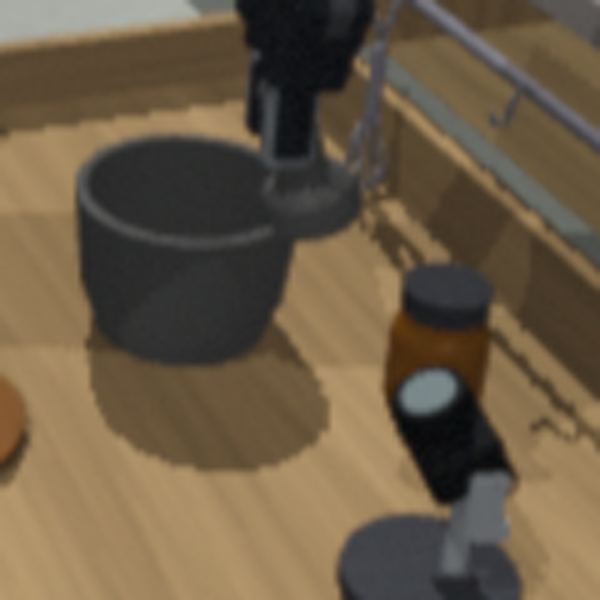

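Emit:
step_arm:
  delta_pos:
    - [0,-0.2,0]
    - [0,-0.2,0]
    - [0,-0.2,0]
    - [0,-0.15,0]
    - [0,0,0]
    - [0,0,0]
  spin: [0,0,0,0,0,0]

```text
time: 18.45
tool_pos: [558.6, -269.9, 272.4]
tcp_rot: [180.0, -0.0, 169.0]
ft_force: [-0.3, -0.0, -1.5]
finger_gap: 20.6
grip_force: 61.1
```

```bash
python3 - <<'E'
from h import *
s=snap("side");q=r.sense();print(q["tool_pos"],q["tcp_rot"])
c=proj(s,q["tool_pos"]+[20,0,-30]).round().astype(int);print(c)
x0,y0=c-[25,30]
im=cv2.resize(s["pixels"][y0:y0+60,x0:x0+50],None,fx=10,fy=10,interpolation=cv2.INTER_CUBIC);np.save("im.npy",im)
cv2.imwrite("pics/h.png",cv2.convertScaleAbs(im,alpha=1.8)); print(x0,y0)
E
```

```text
[ 558.84597588 -269.48053938  272.44023565] [1.79983910e+02 5.67517881e-03 1.69005500e+02]
[429 248]
404 218
```

View pics/h.png

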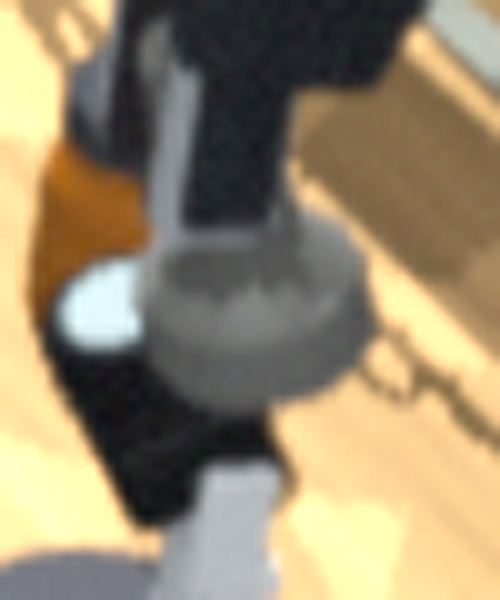

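```bash
python3 - <<'E'
from h import *
s=snap("side");q=r.sense();T=q["tool_pos"];np.set_printoptions(suppress=True,precision=0)
G=T+[0,0,20];y=np.radians(-11);n=np.array([np.sin(-y),np.cos(y),0])
X=lambda p:((proj(s,p)-[404,218])+.5)*10-.5
a=np.linspace(0,2*np.pi,180)
for th in(15,18,21,24,27,30,33):
    t=np.radians(th);ax=np.array([-np.sin(t)*np.cos(y),-np.sin(t)*np.sin(y),np.cos(t)]);e=np.cross(n,ax)
    F=G-57*ax;C=lambda z,R:np.array([X(F+z*ax+R*(np.cos(k)*n+np.sin(k)*e)) for k in a])
    f,u=C(0,21),C(17,21);A=np.vstack([f,u])
    print(th,"F",X(F),"left",A[A[:,0].argmin()],"right",A[A[:,0].argmax()],"bot",f[f[:,1].argmax()],"top",u[u[:,1].argmin()])
g=cv2.cvtColor(np.load("im.npy"),cv2.COLOR_BGR2HSV)
np.set_printoptions(linewidth=250)
for yy in(250,270,290,310,330,350,370,390): print(yy,g[yy,100:420:8,1])
for xx in(200,225,250,275,300): print(xx,g[380:440:4,xx,2])
E
```

```text
15 F [229. 342.] left [101. 280.] right [347. 338.] bot [222. 418.] top [227. 199.]
18 F [244. 337.] left [113. 281.] right [362. 329.] bot [234. 415.] top [246. 194.]
21 F [260. 332.] left [125. 279.] right [377. 322.] bot [242. 412.] top [264. 188.]
24 F [275. 326.] left [137. 279.] right [391. 312.] bot [254. 408.] top [278. 182.]
27 F [290. 320.] left [149. 278.] right [405. 302.] bot [267. 404.] top [291. 175.]
30 F [305. 313.] left [162. 277.] right [419. 291.] bot [275. 399.] top [308. 167.]
33 F [320. 305.] left [174. 273.] right [432. 282.] bot [288. 394.] top [321. 159.]
250 [183 166 148 143 126  86  37   3  10   7  12  14  15  10   5  10   5   5   5  10   5   0   0   0  10   9   4   8   4   4   4  19  54  89 106 111 112 112 115 113]
270 [ 25  29  31  30  28  16   3   3   4   5   6   6   0  11   6   6   6   6   5   5   0   0   5   5   5   5   9   8   4   4   4   4  18  76 103 107 109 112 111 117]
290 [ 29  29  29  30  23   9   3   4   8   0   0   5   0   5   0   0   0   5   9   8   8   5   9   4   4   4   9   4   4   4   4   5  19  65  96 105 105 106 105 107]
310 [ 27  29  
[... 400 characters left out ...]
 9   4   4   5   0   5   0   0   5   0  10   5   5  23  73  98 104 108 111 112 111]
370 [ 45  48  48  45  55  34  12   0   6   5   0   5   5   5   0   0  10   9   5   5   5   5   5   5   0   5   5   0   5  10  42  75  95 110 111 107 107 109 109 113]
390 [ 39  36  17  64  48  55  64  27  26   9   0  11   5   5   5  10  10  10  10   5   5   5   5   5   5  22  44  61  79  96 104 106 109 110 112 114 113 112 112 113]
200 [51 51 50 49 45 42 37 31 25 20 19 20 19 19 18]
225 [52 53 53 52 50 49 46 41 37 30 25 21 16 14 13]
250 [54 54 53 53 51 49 47 41 36 28 22 17 14 14 14]
275 [ 53  53  53  53  61  72  85  96 103 108 108 105 102  97  87]
300 [ 52  52  56  61  78  97 118 135 142 149 152 152 154 154 155]
```

```bash
python3 - <<'E'
from h import *
t=snap("top");L=np.array([640.6,-136.7,136.]);y=np.radians(-11)
n=np.array([-np.sin(y),np.cos(y),0]);ev=np.array([-.194,.981])
for th in(20,22,24,26,28,30,32):
    T=np.radians(th);ax=np.array([-np.sin(T)*np.cos(y),-np.sin(T)*np.sin(y),np.cos(T)]);x=np.cross(n,ax)
    f=lambda z,X:((proj(t,L+(z-35)*ax+X*x)-proj(t,L))@ev).round(2)
    print(th,"far",f(13,20),f(-13,20),"near",f(13,-20),f(-13,-20),f(35,-18))
g=cv2.cvtColor(t["pixels"],cv2.COLOR_BGR2GRAY)
im=cv2.resize(g[130:170,370:405],None,fx=10,fy=10,interpolation=cv2.INTER_CUBIC).astype(int)
c=(np.array([387.66,149.59])-[370,130]+.5)*10-.5; eu=np.array([.981,.194])
for o in(-60,-45,45,60):
    print(o,[int(im[int(c[1]+o*eu[1]+k*10*ev[1]),int(c[0]+o*eu[0]+k*10*ev[0])]) for k in np.arange(-11,11,.5)])
E
```

```text
20 far -6.68 -6.77 near 6.27 5.94 5.91
22 far -6.92 -7.3 near 6.01 5.4 5.9
24 far -7.16 -7.82 near 5.74 4.85 5.88
26 far -7.39 -8.34 near 5.47 4.29 5.85
28 far -7.6 -8.84 near 5.19 3.74 5.82
30 far -7.81 -9.33 near 4.9 3.17 5.78
32 far -8.01 -9.82 near 4.61 2.61 5.73
-60 [99, 92, 85, 79, 76, 67, 52, 31, 15, 10, 10, 15, 13, 10, 8, 8, 7, 8, 6, 4, 4, 5, 4, 2, 1, 1, 4, 8, 10, 11, 11, 11, 16, 24, 33, 39, 42, 41, 41, 41, 41, 41, 41, 41]
-45 [100, 97, 92, 87, 82, 71, 58, 32, 10, 3, 10, 13, 9, 7, 7, 9, 11, 18, 26, 36, 44, 52, 56, 53, 50, 39, 31, 24, 20, 13, 5, 4, 12, 24, 32, 38, 40, 39, 40, 40, 39, 38, 39, 39]
45 [77, 81, 88, 92, 92, 80, 57, 31, 16, 10, 14, 19, 18, 15, 13, 13, 18, 24, 31, 37, 47, 55, 59, 55, 48, 38, 27, 21, 12, 9, 6, 8, 9, 11, 19, 29, 36, 36, 33, 30, 29, 29, 32, 35]
60 [78, 81, 83, 83, 79, 68, 53, 27, 7, 4, 16, 20, 20, 18, 17, 14, 11, 9, 9, 9, 8, 7, 7, 7, 8, 9, 9, 9, 9, 9, 8, 9, 11, 14, 18, 21, 21, 21, 22, 22, 21, 20, 21, 24]
```

Emit:
step_arm:
  delta_pos:
    - [-0.18,0.04,0]
    - [-0.18,0.04,0]
    - [-0.18,0.04,0]
    - [-0.18,0.04,0]
    - [-0.18,0.04,0]
    - [-0.17,0.035,0]
    - [0,0,-0.2]
    - [0,0,-0.2]
  spin: [0.03,0.031,0,0,0,0,0,0]
  squeeze: 25

```text
time: 19.6
tool_pos: [345.6, -222.8, 192.4]
tcp_rot: [-179.9, 0.2, -180.0]
ft_force: [0.2, -0.9, -2.8]
finger_gap: 20.3
grip_force: 61.1
```

Emit:
step_arm:
  delta_pos:
    - [0,0,-0.2]
    - [0,0,-0.15]
    - [0,0,-0.1]
    - [0,0,-0.04]
    - [0,0,0]
    - [0,0,0]
  spin: [0,0,0,0,0,0]

```text
time: 20.35
tool_pos: [345.9, -223.4, 95.5]
tcp_rot: [-179.9, 0.1, -180.0]
ft_force: [0.0, 0.0, -0.7]
finger_gap: 20.5
grip_force: 61.1
```

Emit:
step_arm:
  delta_pos:
    - [-0.06,0,0]
    - [-0.07,0,0]
    - [-0.06,0,0]
    - [-0.015,0,0]
    - [-0.01,0,0]
    - [0,0,0]
  spin: [0,0,0,0,0,0]

```text
time: 21.1
tool_pos: [303.1, -223.2, 94.6]
tcp_rot: [-180.0, 0.1, 180.0]
ft_force: [5.3, 0.8, -4.0]
finger_gap: 20.6
grip_force: 60.8
```

Emit:
step_arm:
  delta_pos:
    - [-0.01,0,0]
    - [-0.005,0,0]
    - [-0.005,0,0]
    - [0,0,0]
    - [0,0,0]
  spin: [0,0,0,0,0]

```text
time: 21.72
tool_pos: [300.9, -223.2, 95.0]
tcp_rot: [-179.9, 0.3, -180.0]
ft_force: [13.6, 1.1, -7.5]
finger_gap: 20.7
grip_force: 60.0
```

Emit:
step_arm:
  delta_pos:
    - [-0.005,0,0]
    - [-0.005,0,0]
    - [-0.002,0,0]
    - [0,0,0]
    - [0,0,0]
  spin: [0,0,0,0,0]

```text
time: 22.35
tool_pos: [298.6, -223.3, 95.1]
tcp_rot: [-179.9, 0.4, -180.0]
ft_force: [13.7, 0.1, -7.4]
finger_gap: 20.4
grip_force: 59.7
```

Emit:
step_arm:
  delta_pos:
    - [0.02,0,0]
    - [0.1,0,0]
    - [0.1,0,0.05]
    - [0,0,0.2]
    - [0,0,0.2]
    - [0,0,0.2]
    - [0,0,0]
  spin: [0,0,0,0,0,0,0]

```text
time: 23.22
tool_pos: [341.3, -224.4, 228.0]
tcp_rot: [-179.7, 0.3, 180.0]
ft_force: [0.2, -0.4, -1.4]
finger_gap: 20.7
grip_force: 60.5
```

```bash
python3 - <<'E'
from h import *
s=snap("side");print(r.sense()["tool_pos"])
hs=cv2.cvtColor(s["pixels"],cv2.COLOR_BGR2HSV)[...,1]
for p in((450,-250,220),(480,-280,220),(500,-250,200),(450,-222,200),(420,-222,220),(500,-222,180)):
    c=proj(s,np.array(p)+[20,-5,-30]).astype(int);w=hs[c[1]-20:c[1]+20,c[0]-20:c[0]+20];print(p,c,w.min(),np.median(w))
E
```

```text
[ 340.45846694 -223.67335399  225.6629542 ]
(450, -250, 220) [369 276] 103 107.0
(480, -280, 220) [391 283] 4 107.0
(500, -250, 200) [392 279] 4 107.0
(450, -222, 200) [363 275] 100 107.0
(420, -222, 220) [349 269] 99 107.0
(500, -222, 180) [385 278] 4 107.0
```

Emit:
step_arm:
  delta_pos:
    - [0.18,-0.01,0]
    - [0.18,-0.01,0]
    - [0.18,-0.01,-0.02]
    - [0,0,0]
    - [0,0,0]
    - [0,0,0]
  spin: [-0.03,-0.031,0,0,0,0]

```text
time: 24.02
tool_pos: [446.9, -228.9, 219.8]
tcp_rot: [180.0, -0.0, 169.0]
ft_force: [0.5, 0.2, -0.9]
finger_gap: 20.5
grip_force: 60.5
```

```bash
cat > m.py <<'E'
from h import *
s=snap("side");q=r.sense();T=q["tool_pos"];np.set_printoptions(suppress=True,precision=1,linewidth=200)
print(T,q["tcp_rot"])
c=proj(s,T+[20,-5,-30]).astype(int);o=c-[25,30];k=10
im=cv2.resize(s["pixels"][o[1]:o[1]+60,o[0]:o[0]+50],None,fx=k,fy=k,interpolation=cv2.INTER_CUBIC)
cv2.imwrite("pics/i.png",cv2.convertScaleAbs(im,alpha=1.8))
sat=cv2.cvtColor(im,cv2.COLOR_BGR2HSV)[...,1]
m=(sat<55).astype(np.uint8)
for yy in range(150,460,15):
    x=np.where(m[yy])[0]; print(yy,(x.min(),x.max()) if len(x) else None,end="; ")
C=max(cv2.findContours(m,0,1)[0],key=cv2.contourArea)[:,0,:]
print("\nbot",C[:,1].max(),C[C[:,1]>=C[:,1].max()-1][:,0].mean())
G=T+[0,0,20];y=np.radians(q["tcp_rot"][2]-180);n=np.array([-np.sin(y),np.cos(y),0])
X=lambda p:((proj(s,p)-o)+.5)*k-.5
a=np.linspace(0,2*np.pi,180)
for th in(18,21,24,27,30,33):
    t=np.radians(th);ax=np.array([-np.sin(t)*np.cos(y),-np.sin(t)*np.sin(y),np.cos(t)]);e=np.cross(n,ax)
    F=G-57*ax;Ci=lambda z,R:np.array([X(F+z*ax+R*(np.cos(j)*n+np.sin(j)*e)) for j in a])
    f,u=Ci(0,20.5),Ci(17,20.5);A=np.vstack([f,u])
    H=np.array([X(F+35*ax+11*w*n) for w in(-1,1)])
    print(th,"F",X(F),"left",A[A[:,0].argmin()],"right",A[A[:,0].argmax()],"bot",f[f[:,1].argmax()],"uR",u[u[:,0].argmax()],"uL",u[u[:,0].argmin()],"fL",f[f[:,0].argmin()])
E
python3 m.py
```

```text
[ 447.1 -229.   220.2] [-180.   -0.  169.]
150 (np.int64(118), np.int64(265)); 165 (np.int64(123), np.int64(273)); 180 (np.int64(123), np.int64(304)); 195 (np.int64(122), np.int64(338)); 210 (np.int64(122), np.int64(351)); 225 (np.int64(127), np.int64(357)); 240 (np.int64(156), np.int64(361)); 255 (np.int64(164), np.int64(365)); 270 (np.int64(162), np.int64(366)); 285 (np.int64(161), np.int64(369)); 300 (np.int64(164), np.int64(370)); 315 (np.int64(170), np.int64(366)); 330 (np.int64(178), np.int64(358)); 345 (np.int64(186), np.int64(346)); 360 (np.int64(196), np.int64(329)); 375 (np.int64(215), np.int64(297)); 390 None; 405 None; 420 None; 435 None; 450 None; 
bot 384 251.0344827586207
18 F [244.2 323.9] left [118.9 280. ] right [348.1 307.7] bot [220.  400.7] uR [327.3 242.7] uL [118.9 280. ] fL [141.8 343.7]
21 F [258.8 319. ] left [130.8 280.5] right [361.4 301.4] bot [232.  397.4] uR [336.3 235.2] uL [130.8 280.5] fL [157.8 340.1]
24 F [273.2 313.5] left [142.6 277.9] right [374.3 292.1] bot [244.1 393.7] uR [344.9 229.9] uL [142.6 277.9] fL [173.8 338.5]
27 F [287.3 307.5] left [154.6 277.4] right [386.7 282.3] bot [256.1 389.5] uR [353.1 221.8] uL [154.6 277.4] fL [189.7 336.1]
30 F [301.1 300.9] left [166.6 276.4] right [398.6 272. ] bot [268.1 384.8] uR [360.8 213.3] uL [166.6 276.4] fL [205.6 333.1]
33 F [314.5 293.7] left [178.5 274.8] right [409.9 261.3] bot [280.1 379.7] uR [368.1 204.6] uL [178.5 274.8] fL [221.4 326.8]
```

View pics/i.png

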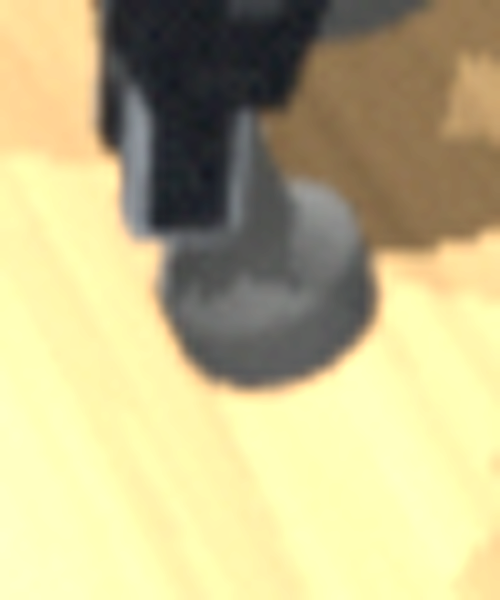

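```bash
python3 - <<'E'
from h import *
t=snap("top");s=snap("side")
y=np.radians(-11);A=lambda d:np.array([-np.sin(np.radians(d))*np.cos(y),-np.sin(np.radians(d))*np.sin(y),np.cos(np.radians(d))])
for z in(135.5,137.5):
  print(onz(t,387.66,149.59,z),onz(s,415.21,247.85,z))
L=np.array([640.8,-136.6,136.2])
V=L+120*A(26);print("V",V,"tool",V+57*A(25)-[0,0,20],r.sense()["tool_pos"])
print((V+57*A(25)-[0,0,20]-r.sense()["tool_pos"])/200)
E
```

```text
[ 640.6418435  -136.87468434  135.5       ] [ 643.02978465 -134.26507031  135.5       ]
[ 640.03795244 -136.47949991  137.5       ] [ 641.39430266 -136.6387634   137.5       ]
V [ 589.1619559  -126.56258103  244.05528556] tool [ 565.51530219 -121.96613717  275.71482942] [ 447.34447644 -229.15126615  220.57326087]
[0.59085413 0.53592564 0.27570784]
```

Emit:
step_arm:
  delta_pos:
    - [0.08,0.085,0.1]
    - [0.13,0.12,0.1]
    - [0.13,0.12,0.075]
    - [0.13,0.11,0]
    - [0.12,0.1,0]
    - [0,0,0]
    - [0,0,0]
    - [0,0,0]
  spin: [0,0,0,0,0,0,0,0]

```text
time: 25.18
tool_pos: [565.2, -122.7, 275.4]
tcp_rot: [-180.0, 0.0, 169.0]
ft_force: [-0.9, 0.4, -1.3]
finger_gap: 20.5
grip_force: 60.6
```

```bash
python3 - <<'E'
from h import *
t=snap("top");s=snap("side",'pics/fin.png');q=r.sense();print(q["tool_pos"],q["tcp_rot"],q["finger_gap"])
# pestle head silhouette vs predicted face centre, in the side view
V=np.array([589.2,-126.6,244.]);print(proj(s,V))
hs=cv2.cvtColor(s["pixels"],cv2.COLOR_BGR2HSV);print(hs[206:226,398,2]);print(hs[210,375:415,1],hs[210,375:415,2])
E
```

```text
[ 565.2989915  -122.68489881  275.51415266] [-1.79991927e+02  1.57469138e-02  1.68946747e+02] 20.76735788185057
[397.95174984 209.62043468]
[ 62  69  70  64  56  52  52  51  53  76 122 145 151 152 154 153 151 149
 149 147]
[  6   6   6   6  12   6   0   6  12   0   6   6   0   4   5   5   9   5
   9   0   4   4   4   0   9   5   5  10   5  10  10  57 102 109 110 115
 114 116 111 116] [ 46  44  44  43  44  44  42  41  41  41  41  41  47  58  49  51  55  54
  59  58  61  59  59  56  55  52  50  52  51  51  49  67 115 136 132 104
  92  86  85  86]
```

```bash
python3 -c "
from bench import r
print(r.hand_in())"
```

```text
the job is handed in; nothing more can be done
None
```

The job is handed in: the lid lies flat, knob up, on the drawer floor clear of the mortar, and the pestle is held still on the camera's axis about 12 cm from the lens; I estimate its face is within about 2–3° of square (pestle tilt about 25°, camera about 26°, both measured from the images).

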